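# Load the grit jars into the divided tote

### The job

Finish loading the divided wooden tote: take the large jar and the small jar that stand by themselves on the near right of the table and put each into the empty compartment that matches its size (large in the wide one, small in the narrow one). They are glass, so do not drop them: set them down gently, standing upright on the tote's floor, and leave the middle-sized jar standing in its compartment.

Things in the scene. Friction and masses are not known exactly. Their poses are not given: they have to be found in the camera images.
- large_jar: largest of three round screw-cap jars, clear glass with a red cap; diameter 64 mm, height 93 mm, about 0.3 kg; stands upright on the near right of the table, clear of other things (the jars at the far left are not meant). The glass can be gripped from any side between 15 and 75 mm above the base. Origin: centre of its underside; z points up along its axis.
- small_jar: smallest of the jars, clear glass with a white cap; diameter 48 mm, height 68 mm, about 0.16 kg; stands upright on the near right of the table. The glass is straight and can be gripped from any side up to 60 mm above the base; the cap above is 44 mm across. Origin: centre of its underside; z points up along its axis.
- middle_jar: middle-sized jar with a dark grey cap, diameter 56 mm, height 78 mm, already standing in the middle compartment of the tote; to be left there. Origin: centre of its underside; z up.
- tote: wooden tote, fixed, turned any way round; outside 244 x 98 x 32 mm, floor, walls, dividers 6 mm thick, dividers as high as walls. Three compartments in a row along its x (wide to narrow end): 86, 72, 62 mm along x, each 86 mm along y, 26 mm deep. No room for fingers beside a jar in it: grip above the walls, fingers opening along the tote's y. Origin: centre of underside; z up.
- wide_pocket (a point): centre of the floor of the wide compartment (86 x 86 mm), 6 mm above the table, 73 mm from the tote's centre towards its -x end
- narrow_pocket (a point): centre of the floor of the narrow compartment (62 mm along the row, 86 mm across it), 6 mm above the table, 85 mm from the tote's centre towards its +x end
- middle_pocket (a point): centre of the floor of the middle compartment (72 x 86 mm), 6 mm above the table, 12 mm from the tote's centre towards its +x end
Mind the look-alikes: they are no part of the job. What is shaped like the small_jar but green or yellow is not meant. Leave any purple look-alike of the large_jar alone.

How it is judged:
By the outcome, as a careful person would: the job done as asked, in the order asked, and still so for the second after the job is handed in, with the robot touching nothing.
It also fails if it takes over 61 s, if anything falls off the work surface, if the arm or the gripper's body presses on something with over 40 N, if the wrist force passes 120 N, or if a joint passes its speed limit or range.

### The arm

A 7-joint arm with a two-finger parallel gripper is mounted at the origin on a cart in front of the work surface, level with it; the furniture and walls round the work are solid. World frame = base frame: x ahead of the robot, y to its left, z up, the work surface at z = 0. Lengths are in m, angles in rad, forces in N, time in s.
With the tool pointing down it reaches from about 0.35 to 0.9 m from the base axis. Payload 8.1 kg.
Tool frame: the origin (TCP) lies between the finger pads; the fingertips stand 22 mm ahead of it and the grasp point (between the pads) lies 3 mm ahead of it (arm.tip_reach is the distance from the TCP to the fingertips, in m); z points along the fingers, y is the line along which they close (so a half turn about z gives the same grasp; the last joint's range is limited). The gripper opens to 92 mm and grips with 3 to 60 N. Pads are 19 mm wide; open, the fingers measure 130 mm over their backs; the gripper's body (75 mm by 190 mm) begins 47 mm behind the grasp point.
Start: joints at [-1.29, 0.434, 0.025, 1.573, -0.012, 1.134, -0.075], TCP at [0.234, 0.58, 0.249] pointing down, gripper open.
Joint ranges: [-2.62, 2.62], [-0.44, 2.09], [-1.27, 1.32], [0.08, 2.57], [-1.32, 4.46], [0.12, 2], [-2.74, 2.74]. Speed limits (rad/s): [2.22, 2.22, 3.01, 3.01, 3.14, 3.14, 3.14].

### API

Orientations are given as a rotation vector (axis times angle).
In Python, from cell import telemetry, vision, job, arm gives the robot as it stands. The module is installed in compiled form; this text tells all that it offers.
- The arm moves only by the shell command python3 -m creep 'ROWS' [FORCE]. ROWS is text: rows parted by semicolons, each of 7 numbers parted by spaces: the finger opening in cm, from 0 to 9.18, then the shift along the tool's x, y, z in cm, then the turn, a rotation vector about the tool's x, y, z in degrees. A call has 1 to 5 rows; each row is the pose to reach, as a shift and turn from the pose commanded when the call began, along the tool's axes at that moment; what a row does not reach only later rows make up. A row lasts 1/8 s, in which the tool goes at most 62.5 mm and 10.7 degrees, less where a joint would pass 70% of its speed; a pose out of reach is approached as far as the arm can. A call with a gripper value outside its range is refused whole. The fingers move at their own pace and stop on an object; FORCE is the grip in N (left out, the last holds). Time passes only in rows, so rows that repeat a pose let the fingers close. It gives the time, the measured TCP pose, the force, the opening and the grip force at its end, in the units of the state.
- telemetry.observe(): the state, without advancing time (a new reading comes with each control period).
- vision.get_image(name): name is "scene" or "top"; returns the picture (384x512x3 uint8, red, green, blue); there is no depth.
- vision.camera_info(name): a dict with "fov_y" (degrees; the focal length in pixels is half the picture's height over the tangent of half this angle, whatever the lens; pixels are square), "cx", "cy" (the principal point, pixels), "dist_coeffs" ([k1, k2, p1, p2, k3] as OpenCV has them; the pictures are not rectified), "extrinsics" (4x4, takes a point from camera to world coordinates). Camera axes: x right, y down, z forward; pixel columns grow to the right and rows downward; lengths in m; the calibration is good to about 2 mm. A picture is of the moment at which its call begins. camera_info takes no time and is no camera call.
- job.sign_off(): hands the job in; it is judged then, once.
The state is a dict: "clock": time; "joints": joint angles; "dq": joint speeds; "joint_efforts": joint torques, N m; "position": TCP position; "ee_rot": TCP orientation; "force": force on the tool from outside, world axes, zero at the start; "ft_torque": the same for the moment, N m; "width": opening from 0.0 (shut) to 1.0 (fully open); "gripper_force": force on a finger pad.
Only numpy, scipy, OpenCV 4.12 (cv2) and the standard library are available. Lean on these libraries where they do the work, as an engineer would, in place of code of your own. Each camera call takes 0.05 s, during which the arm holds its last target. There are 200 camera calls.

## Working session

There is one attempt and no reset: what is moved stays moved. The work goes in short steps, Python scripts to look and compute and a shell command to move; the robot and the scene stay as the last step left them, time stands still between calls to the robot, and variables do not carry over. Pictures are saved under pics/ and viewed, at most 12 in all, crops included, and the job is handed in when it is done.

```bash
mkdir -p pics; cat > h.py <<'E'
import numpy as np, cv2
from scipy.spatial.transform import Rotation as R
from cell import telemetry, vision, job, arm
def K(n):
    c=vision.camera_info(n); f=192/np.tan(np.radians(c["fov_y"])/2)
    return np.array([[f,0,c["cx"]],[0,f,c["cy"]],[0,0,1.]]),np.array(c["dist_coeffs"],float),np.array(c["extrinsics"])
def pt(n,uv,z):
    k,d,E=K(n); p=cv2.undistortPoints(np.array(uv,float).reshape(-1,1,2),k,d).reshape(-1,2)
    r=np.c_[p,np.ones(len(p))]@E[:3,:3].T; o=E[:3,3]
    return o+r*((z-o[2])/r[:,2])[:,None]
def px(n,P):
    k,d,E=K(n); W=np.linalg.inv(E); return cv2.projectPoints(np.array(P,float).reshape(-1,3),cv2.Rodrigues(W[:3,:3])[0],W[:3,3],k,d)[0].reshape(-1,2)
def snap(n,f):
    i=vision.get_image(n); cv2.imwrite("pics/"+f,i[:,:,::-1]); return i
E
python3 - <<'E'
from h import *
for n in ("scene","top"): snap(n,n+"0.png"); print(n,K(n)[2].round(3).tolist())
s=telemetry.observe(); print({k:np.round(v,3).tolist() for k,v in s.items()}, arm.tip_reach, R.from_rotvec(s["ee_rot"]).as_matrix().round(3))
E
```

```text
scene [[0.7, -0.44, 0.562, -0.003], [-0.713, -0.454, 0.534, -0.508], [0.02, -0.775, -0.632, 0.612], [0.0, 0.0, 0.0, 1.0]]
top [[0.023, -0.999, 0.038, 0.432], [-0.999, -0.022, 0.029, -0.042], [-0.028, -0.038, -0.999, 1.416], [0.0, 0.0, 0.0, 1.0]]
{'clock': 0.1, 'joints': [-1.29, 0.435, 0.025, 1.574, -0.012, 1.134, -0.075], 'dq': [0.0, -0.002, -0.001, -0.003, 0.0, 0.0, 0.001], 'joint_efforts': [0.003, -66.913, 0.988, -31.514, -0.06, 0.037, 0.0], 'position': [0.234, 0.579, 0.248], 'ee_rot': [-0.599, -3.084, 0.002], 'force': [0.061, -0.743, -0.507], 'ft_torque': [0.0, -0.038, 0.012], 'gripper_force': 0.0, 'width': 1.002} 0.022 [[-0.927  0.375 -0.   ]
 [ 0.375  0.927 -0.001]
 [-0.    -0.001 -1.   ]]
```

View pics/top0.png

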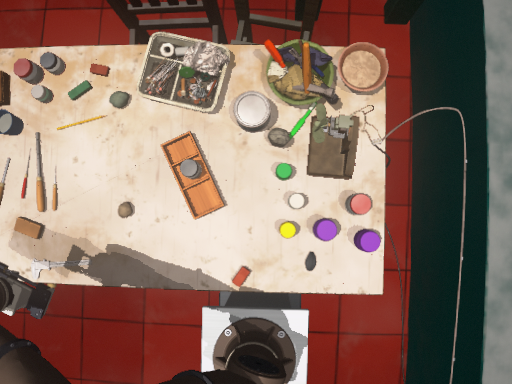

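View pics/scene0.png

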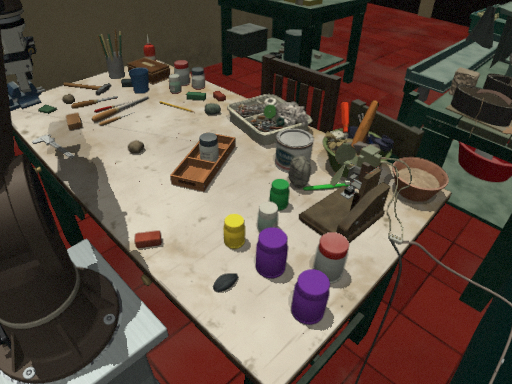

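The top view shows two candidate groups.
- **Large jar:** red cap at top (360,204) / scene (332,257), versus purple jars at top (326,230) and (368,241). The red-capped clear one fits.
- **Small jar:** white cap at top (297,201) / scene (267,217), versus green (285,171) and yellow (289,230). The white one fits.

The tote is at about top (193,175), with the dark-capped middle jar at (191,168). I'll confirm in one crop.

```bash
python3 - <<'E'
from h import *
i=cv2.imread("pics/top0.png"); s=cv2.imread("pics/scene0.png")
a=cv2.resize(i[125:225,155:235],None,fx=5,fy=5,interpolation=cv2.INTER_CUBIC)
b=cv2.resize(i[155:255,270:385],None,fx=2.6,fy=2.6,interpolation=cv2.INTER_CUBIC)
c=cv2.resize(s[165:330,200:360],None,fx=1.45,fy=1.45,interpolation=cv2.INTER_CUBIC)
o=np.zeros((500,800,3),np.uint8); o[:500,:400]=a; o[:260,400:699]=b; o[261:261+c.shape[0],400:400+c.shape[1]]=c
cv2.imwrite("pics/crop1.png",o)
hsv=cv2.cvtColor(i,cv2.COLOR_BGR2HSV)
def blob(m,x0,y0,x1,y1):
    q=np.zeros_like(m); q[y0:y1,x0:x1]=m[y0:y1,x0:x1]
    cs=cv2.findContours(q,0,cv2.CHAIN_APPROX_NONE)[0]; return max(cs,key=cv2.contourArea)
red=cv2.inRange(hsv,(0,90,90),(8,255,255))|cv2.inRange(hsv,(172,90,90),(180,255,255))
k=blob(red,340,185,380,220); (u,v),r=cv2.minEnclosingCircle(k); print("red",u,v,r,pt("top",[[u,v]],.093))
print(hsv[195:208,290:305,1]); print(hsv[195:208,290:305,2])
wood=cv2.inRange(hsv,(5,110,60),(20,255,255))
k=blob(wood,155,125,235,225); rr=cv2.minAreaRect(k); bx=cv2.boxPoints(rr); print(rr,bx); print(pt("top",bx,.032))
E
```

```text
red 360.0 203.5 10.594910621643066 [[ 0.46487936 -0.28792822  0.093     ]]
[[40 35 27 22 22 21 22 21 22 22 22 37 41 47 47]
 [34 36 23 22 21 22 23 21 22 21 21 22 40 44 47]
 [36 23 22 22 21 21 21 22 22 21 22 21 26 38 44]
 [31 22 22 22 21 22 22 22 22 22 21 22 21 36 45]
 [22 21 21 21 21 22 21 22 22 23 22 21 21 31 39]
 [21 22 22 22 21 21 21 22 22 22 22 21 22 30 40]
 [23 22 22 22 21 21 21 21 22 22 22 22 22 31 39]
 [23 22 22 22 21 21 21 21 21 22 22 22 22 34 40]
 [33 22 21 22 23 22 22 21 22 22 22 22 23 38 43]
 [40 23 22 22 22 22 22 22 21 22 21 22 28 38 44]
 [37 35 23 23 22 23 22 22 21 21 22 24 38 42 46]
 [33 36 37 25 22 22 22 22 21 22 25 37 39 46 48]
 [41 34 34 35 30 27 27 25 27 35 39 42 46 47 45]]
[[177 190 234 243 244 245 245 245 246 246 243 219 156 148 148]
 [164 224 245 244 245 245 246 245 246 246 246 243 218 150 146]
 [208 243 244 245 245 245 245 246 245 246 246 246 238 193 140]
 [232 244 245 245 245 245 245 246 246 246 245 246 245 221 146]
 [242 245 245 245 245 245 245 246 245 246 246 246 246 229 169]
 [245 245 245 245 245 245 245 245 245 246 246 245 246 232 174]
 [245 245 245 245 245 245 245 245 245 245 245 246 246 230 168]
 [242 245 245 245 245 245 245 245 245 245 246 246 246 225 153]
 [230 245 244 244 245 245 245 245 245 245 246 245 245 219 148]
 [198 242 244 245 245 244 245 245 245 245 245 246 237 187 140]
 [159 224 242 245 245 245 244 245 245 245 245 242 213 152 151]
 [145 163 221 239 243 244 245 245 245 243 237 211 155 150 171]
 [199 157 157 194 227 235 237 238 235 223 178 158 181 183 221]]
((191.77052307128906, 174.7946319580078), (82.14929962158203, 33.20354080200195), 65.32313537597656) [[159.5362  144.40228]
 [189.70749 130.5398 ]
 [224.00485 205.18698]
 [193.83356 219.04947]]
[[0.62820191 0.29421053 0.032     ]
 [0.67079199 0.2050469  0.032     ]
 [0.45257608 0.09712025 0.032     ]
 [0.40990623 0.1848042  0.032     ]]
```

View pics/crop1.png

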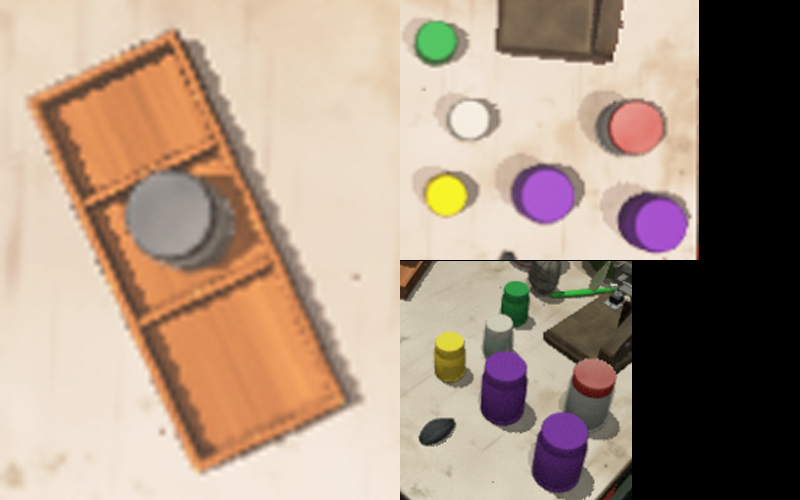

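Confirmed: the jars are the red-capped one at (360,204) and the white-capped one at (297,201). The tote's wide compartment is the near end (lower in the image) and the narrow one is the far end. Next I'll measure the white cap, cross-check in the scene view and plan the moves.

```bash
cat >> h.py <<'E'
def plan(wps,start=None):
    "wps: (x,y,z of TCP, yaw deg of tool y); prints shift cm / turn deg in tool axes, leg by leg"
    if start is None:
        s=telemetry.observe(); M=R.from_rotvec(s["ee_rot"]); p=np.array(s["position"]); print("tilt",M.as_matrix()[:,2].round(4))
    else:
        p=np.array(start[:3]); a=np.radians(start[3]); y=np.array([np.cos(a),np.sin(a),0]); z=np.array([0,0,-1.]); M=R.from_matrix(np.c_[np.cross(y,z),y,z])
    for w in wps:
        a=np.radians(w[3]); y=np.array([np.cos(a),np.sin(a),0]); z=np.array([0,0,-1.]); N=R.from_matrix(np.c_[np.cross(y,z),y,z])
        print(w,"shift",(M.inv().apply(np.array(w[:3])-p)*100).round(2),"turn",np.degrees((M.inv()*N).as_rotvec()).round(2)); p=np.array(w[:3]); M=N
E
python3 - <<'E'
from h import *
i=cv2.imread("pics/top0.png"); s=cv2.imread("pics/scene0.png")
hs=cv2.cvtColor(i,cv2.COLOR_BGR2HSV); h2=cv2.cvtColor(s,cv2.COLOR_BGR2HSV)
q=np.zeros((384,512),np.uint8); q[190:212,286:308]=255
m=cv2.inRange(hs,(0,0,238),(180,24,255))&q
n,l,st,ce=cv2.connectedComponentsWithStats(m); j=1+st[1:,4].argmax(); print("white",st[j],ce[j]); W=pt("top",[ce[j]],.068)[0]; print(W)
Rd=pt("top",[[360,203.5]],.093)[0]
print("scene proj white top/base",px("scene",[W,[W[0],W[1],0]]).round(1).tolist(),"red",px("scene",[Rd,[Rd[0],Rd[1],0]]).round(1).tolist())
red=cv2.inRange(h2,(0,90,60),(8,255,255))|cv2.inRange(h2,(172,90,60),(180,255,255)); red[:225]=0; red[275:]=0; red[:,:310]=0; red[:,355:]=0
print("scene red bbox",cv2.boundingRect(max(cv2.findContours(red,0,2)[0],key=cv2.contourArea)))
c=np.array([.5404,.1953]); a=np.radians(26.3); X=np.array([np.cos(a),np.sin(a)]); Y=np.array([-X[1],X[0]])
print("pockets",c-.073*X,c+.085*X,"scene rim corners",px("scene",[[*(c+sx*.122*X+sy*.049*Y),.032] for sx in(-1,1) for sy in(-1,1)]).round(1).tolist())
o=s.copy()
for P,rad,z in ((W,.022,.068),(W,.024,0),(Rd,.03,.093),(Rd,.032,0)):
    t=np.linspace(0,2*np.pi,60); cv2.polylines(o,[px("scene",np.c_[P[0]+rad*np.cos(t),P[1]+rad*np.sin(t),0*t+z]).round().astype(int)],1,(0,255,255))
cv2.polylines(o,[px("scene",[[*(c+sx*.122*X+sy*.049*Y),.032] for sx,sy in((-1,-1),(-1,1),(1,1),(1,-1))]).round().astype(int)],1,(0,255,255))
cv2.imwrite("pics/chk.png",cv2.resize(o[120:300,160:360],None,fx=3.3,fy=3.3)[:600,:800])
plan([(.30,.35,.249,20),(.40,.07,.249,-30),(.465,-.20,.249,-75),(Rd[0],Rd[1],.22,-90)])
E
```

```text
white [290 194  13  13 136] [296.22794118 200.22794118]
[ 0.47077325 -0.11115932  0.068     ]
scene proj white top/base [[267.0, 207.0], [265.6, 228.5]] red [[332.3, 241.7], [324.9, 271.8]]
scene red bbox (319, 232, 30, 28)
pockets [0.47495649 0.1629558 ] [0.61660135 0.23296105] scene rim corners [[202.2, 182.3], [168.5, 174.8], [234.6, 136.9], [205.4, 131.5]]
tilt [-4.0e-04 -1.4e-03 -1.0e+00]
(0.3, 0.35, 0.249, 20) shift [-14.71 -18.77  -0.07] turn [-8.000e-02  4.000e-02  4.801e+01]
(0.4, 0.07, 0.249, -30) shift [-29.73  -0.18   0.  ] turn [ 0.  0. 50.]
(0.465, -0.2, 0.249, -75) shift [-20.13  19.13   0.  ] turn [ 0.  0. 45.]
(np.float64(0.46487936257485735), np.float64(-0.2879282197057076), 0.22, -90) shift [-2.29  8.49  2.9 ] turn [ 0.  0. 15.]
```

View pics/chk.png

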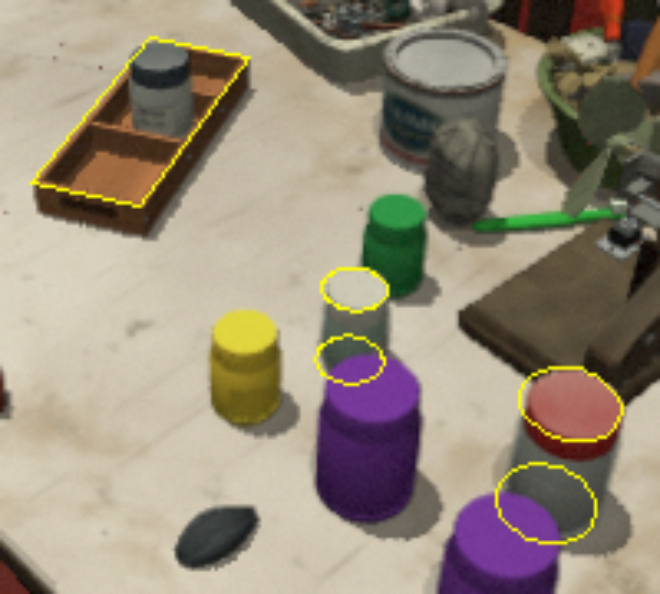

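The overlay matches the tote rim and the white jar. The red jar sits about 2 mm further toward -y than my estimate, so I'll use (0.466, -0.290). Moving now.

```bash
r='-14.7 -18.8 0 0 0 48'
python3 -m creep '9.18 -3 -3.8 0 0 0 10; 9.18 -6 -7.6 0 0 0 20; 9.18 -9 -11.4 0 0 0 30; 9.18 -12 -15.2 0 0 0 40; 9.18 -14.7 -18.8 0 0 0 48'
python3 -m creep '9.18 -6 0 0 0 0 10; 9.18 -12 0 0 0 0 20; 9.18 -18 0 0 0 0 30; 9.18 -24 0 0 0 0 40; 9.18 -29.7 -0.2 0 0 0 50'
python3 -m creep '9.18 -4 3.8 0 0 0 9; 9.18 -8 7.6 0 0 0 18; 9.18 -12 11.4 0 0 0 27; 9.18 -16 15.2 0 0 0 36; 9.18 -20.1 19.1 0 0 0 45'
python3 - <<'E'
from h import *
s=telemetry.observe(); print(s["clock"],s["joints"])
plan([(.466,-.290,.20,-90),(.466,-.290,.060,-90)])
E
```

```text
clock: 0.72
position: [0.3002, 0.3483, 0.2485]
ee_rot: [1.809, 2.568, -0.001]
force: [-1.1, -0.1, 0.3]
width: 0.999
gripper_force: 0.0
clock: 1.35
position: [0.3999, 0.0684, 0.2488]
ee_rot: [-2.725, -1.563, -0.001]
force: [1.4, 0.2, -1.0]
width: 1.003
gripper_force: 0.0
clock: 1.98
position: [0.4648, -0.2005, 0.2486]
ee_rot: [-3.115, -0.404, -0.0]
force: [0.7, 1.0, -0.2]
width: 1.0
gripper_force: 0.0
1.975 [-0.38129104  0.30362266  0.88307546  1.90618673 -0.26938872  1.05499401
 -0.69892242]
tilt [ 2.e-04  5.e-04 -1.e+00]
(0.466, -0.29, 0.2, -90) shift [-2.17  8.69  4.86] turn [-0.02 -0.02 14.77]
(0.466, -0.29, 0.06, -90) shift [ 0.  0. 14.] turn [0. 0. 0.]
```

```bash
python3 -m creep '9.18 -0.5 3 1.5 0 0 5; 9.18 -1.2 6 3 0 0 10; 9.18 -2.2 8.7 4.9 0 0 14.8; 9.18 -2.2 8.7 4.9 0 0 14.8; 9.18 -2.2 8.7 4.9 0 0 14.8'
python3 - <<'E'
from h import *
i=snap("top","t2.png"); j=snap("scene","s2.png")
o=np.hstack([cv2.resize(i[150:270,270:390],(400,400)),cv2.resize(j[170:330,230:390],(400,400))]); cv2.imwrite("pics/v2.png",o[:,:,::-1])
print(telemetry.observe()["joints"]); plan([(.466,-.290,.059,-90)])
E
```

```text
clock: 2.6
position: [0.4659, -0.2883, 0.1997]
ee_rot: [-3.141, -0.007, 0.001]
force: [-0.3, -0.0, -0.7]
width: 0.999
gripper_force: 0.0
[-0.17307238  0.46104217  0.88955734  1.87402848 -0.42239267  1.00656133
 -0.66725565]
tilt [ 7.e-04  6.e-04 -1.e+00]
(0.466, -0.29, 0.059, -90) shift [-0.05  0.22 14.11] turn [-0.03 -0.04  0.33]
```

View pics/v2.png

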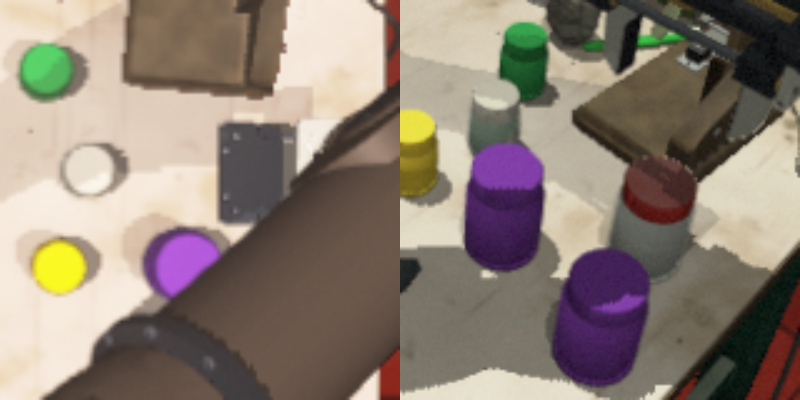

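The gripper is aligned over the red-capped jar. The body (crop 220–300, 125–220) clears the block and the purple jars. Descending and gripping.

```bash
python3 -m creep '9.18 0 0.2 3 0 0 0.3; 9.18 0 0.2 6 0 0 0.3; 9.18 0 0.2 9 0 0 0.3; 9.18 0 0.2 11 0 0 0.3; 9.18 0 0.2 12.5 0 0 0.3'
python3 -m creep '9.18 0 0 0.6 0 0 0; 9.18 0 0 1.3 0 0 0; 9.18 0 0 1.6 0 0 0; 9.18 0 0 1.6 0 0 0'
python3 -m creep '6 0 0 0 0 0 0; 6 0 0 0 0 0 0; 6 0 0 0 0 0 0; 6 0 0 0 0 0 0; 6 0 0 0 0 0 0' 15
python3 -m creep '5 0 0 0 0 0 0; 5 0 0 0 0 0 0; 5 0 0 0 0 0 0; 5 0 0 0 0 0 0' 25
```

```text
clock: 3.32
position: [0.4665, -0.2899, 0.0743]
ee_rot: [-3.141, -0.001, -0.001]
force: [-0.1, 0.8, 0.3]
width: 1.003
gripper_force: 0.0
clock: 3.82
position: [0.466, -0.2909, 0.0589]
ee_rot: [3.142, -0.003, 0.0]
force: [0.1, -0.3, 0.7]
width: 1.002
gripper_force: 0.0
clock: 4.45
position: [0.466, -0.2908, 0.0588]
ee_rot: [-3.141, 0.002, -0.0]
force: [-0.7, 0.3, 1.6]
width: 0.69
gripper_force: 15.0
clock: 4.95
position: [0.4659, -0.2909, 0.0588]
ee_rot: [-3.141, 0.003, -0.0]
force: [-0.5, 1.4, 5.2]
width: 0.69
gripper_force: 25.0
```

```bash
python3 -m creep '5 0 0 -1 0 0 0; 5 0 0 -3 0 0 0; 5 0 0 -6 0 0 0; 5 0 0 -10 0 0 0; 5 0 0 -14 0 0 0'
python3 -m creep '5 0 0 -1 0 0 0; 5 0 0 -1 0 0 0'
python3 - <<'E'
from h import *
s=telemetry.observe(); print(s["joints"],s["gripper_force"],s["width"],s["position"]); plan([(.468,-.14,.205,-80),(.472,.06,.205,-68),(.475,.163,.205,-63.7)])
E
```

```text
clock: 5.58
position: [0.4653, -0.2909, 0.2]
ee_rot: [3.141, -0.003, -0.001]
force: [-0.3, -0.3, -3.2]
width: 0.684
gripper_force: 25.0
clock: 5.82
position: [0.4659, -0.2906, 0.2087]
ee_rot: [-3.141, 0.002, -0.001]
force: [-0.4, 0.1, -3.7]
width: 0.686
gripper_force: 25.0
[-0.17811468  0.454903    0.90338493  1.86182705 -0.41592708  1.0258333
 -0.67458496] 24.991895986476038 0.6864410139272259 [ 0.46586815 -0.29064666  0.20865577]
tilt [ 5.e-04  2.e-04 -1.e+00]
(0.468, -0.14, 0.205, -80) shift [  0.19 -15.06   0.37] turn [-1.000e-02 -3.000e-02 -1.008e+01]
(0.472, 0.06, 0.205, -68) shift [  3.87 -19.63   0.  ] turn [  0.   0. -12.]
(0.475, 0.163, 0.205, -63.7) shift [ 4.14 -9.44  0.  ] turn [ 0.   0.  -4.3]
```

```bash
python3 -m creep '5 0 -1.5 0 0 0 -1; 5 0 -4.5 0 0 0 -3; 5 0 -8 0.2 0 0 -5; 5 0.2 -11.5 0.4 0 0 -7.5; 5 0.2 -15 0.4 0 0 -10'
python3 -m creep '5 0.8 -4 0 0 0 -2.4; 5 1.6 -8 0 0 0 -5; 5 2.3 -12 0 0 0 -7.5; 5 3.1 -16 0 0 0 -10; 5 3.9 -19.6 0 0 0 -12'
python3 -m creep '5 1.3 -3 0 0 0 -1.5; 5 2.6 -6 0 0 0 -3; 5 3.6 -8.2 0 0 0 -4; 5 4.1 -9.4 0 0 0 -4.3; 5 4.1 -9.4 0 0 0 -4.3'
python3 - <<'E'
from h import *
s=telemetry.observe(); print(s["joints"],s["gripper_force"],s["width"],s["force"]); plan([(.475,.163,.205,-63.7),(.475,.163,.085,-63.7)])
i=snap("top","t3.png"); j=snap("scene","s3.png")
o=np.hstack([cv2.resize(i[120:240,140:260],(400,400)),cv2.resize(j[90:230,130:270],(400,400))]); cv2.imwrite("pics/v3.png",o[:,:,::-1])
E
```

```text
clock: 6.45
position: [0.4671, -0.1384, 0.2033]
ee_rot: [-3.129, -0.276, 0.004]
force: [-0.3, 0.5, -3.2]
width: 0.689
gripper_force: 25.0
clock: 7.08
position: [0.4713, 0.0612, 0.2035]
ee_rot: [-3.083, -0.602, 0.004]
force: [0.3, -1.1, -3.4]
width: 0.689
gripper_force: 25.0
clock: 7.7
position: [0.4755, 0.1617, 0.2044]
ee_rot: [3.059, 0.713, -0.001]
force: [-0.2, -0.8, -3.0]
width: 0.688
gripper_force: 25.0
[-1.0297783   0.33639375  0.77532586  1.96909687 -0.28773217  0.94848285
 -1.2247836 ] 24.99184594779649 0.6876308649589697 [-0.18926357 -0.83599635 -2.99194138]
tilt [-5.e-04 -7.e-04 -1.e+00]
(0.475, 0.163, 0.205, -63.7) shift [ 0.01 -0.14 -0.06] turn [ 0.02  0.04 -0.04]
(0.475, 0.163, 0.085, -63.7) shift [ 0.  0. 12.] turn [0. 0. 0.]
```

View pics/v3.png

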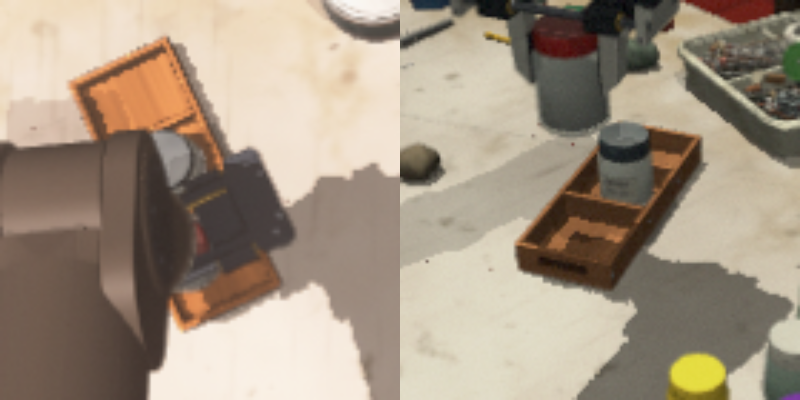

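The jar hangs upright above the wide compartment. Lowering with the last centimetre slow.

```bash
python3 -m creep '5 0 -0.1 2 0 0 0; 5 0 -0.1 5 0 0 0; 5 0 -0.1 8 0 0 0; 5 0 -0.1 10 0 0 0; 5 0 -0.1 11.5 0 0 0'
python3 -m creep '5 0 0 0.5 0 0 0; 5 0 0 0.8 0 0 0; 5 0 0 1 0 0 0; 5 0 0 1.2 0 0 0; 5 0 0 1.2 0 0 0'
python3 -m creep '5 0 0 0.2 0 0 0; 5 0 0 0.4 0 0 0; 5 0 0 0.4 0 0 0'
python3 - <<'E'
from h import *
s=telemetry.observe(); print(s["force"]); plan([(.475,.163,.065,-63.7)])
j=snap("scene","s4.png"); cv2.imwrite("pics/v4.png",cv2.resize(j[100:200,150:260],(550,500))[:,:,::-1])
E
```

```text
clock: 8.43
position: [0.4754, 0.161, 0.0891]
ee_rot: [3.06, 0.709, -0.0]
force: [0.2, -1.0, -2.4]
width: 0.688
gripper_force: 25.0
clock: 9.05
position: [0.4754, 0.1624, 0.0778]
ee_rot: [-3.06, -0.712, -0.0]
force: [0.2, 0.6, -2.2]
width: 0.688
gripper_force: 25.0
clock: 9.43
position: [0.4753, 0.1623, 0.0736]
ee_rot: [3.06, 0.712, -0.0]
force: [0.2, -0.5, -2.3]
width: 0.685
gripper_force: 25.0
[ 0.24849758 -0.50627167 -2.32259399]
tilt [-3.e-04 -1.e-04 -1.e+00]
(0.475, 0.163, 0.065, -63.7) shift [ 0.01 -0.08  0.86] turn [-0.    0.02 -0.1 ]
```

View pics/v4.png

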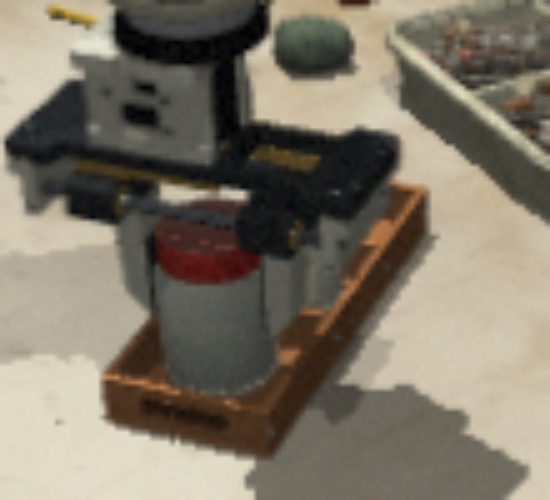

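The jar is inside the wide compartment, clear of the walls and just above the floor. Touching down.

```bash
python3 -m creep '5 0 0 0.2 0 0 0; 5 0 0 0.4 0 0 0; 5 0 0 0.6 0 0 0; 5 0 0 0.6 0 0 0'
python3 -m creep '5 0 0 0.1 0 0 0; 5 0 0 0.2 0 0 0; 5 0 0 0.2 0 0 0'
python3 -m creep '5 0 0 0.1 0 0 0; 5 0 0 0.1 0 0 0'
```

```text
clock: 9.98
position: [0.4753, 0.1622, 0.0675]
ee_rot: [3.06, 0.712, -0.001]
force: [-0.7, 0.1, -3.6]
width: 0.689
gripper_force: 25.0
clock: 10.35
position: [0.4754, 0.1623, 0.0657]
ee_rot: [-3.06, -0.712, -0.0]
force: [-0.4, -0.2, -2.4]
width: 0.69
gripper_force: 25.0
clock: 10.6
position: [0.4755, 0.1623, 0.0648]
ee_rot: [-3.06, -0.712, -0.0]
force: [0.1, 0.4, -2.1]
width: 0.691
gripper_force: 25.0
```

```bash
python3 -m creep '5 0 0 0.1 0 0 0; 5 0 0 0.1 0 0 0'
python3 -m creep '5 0 0 0.1 0 0 0; 5 0 0 0.1 0 0 0'
```

```text
clock: 10.85
position: [0.4755, 0.1623, 0.0647]
ee_rot: [-3.059, -0.712, -0.001]
force: [-5.7, -1.5, 16.0]
width: 0.689
gripper_force: 25.0
clock: 11.1
position: [0.4756, 0.1624, 0.0644]
ee_rot: [-3.058, -0.711, -0.001]
force: [-7.4, -1.8, 27.2]
width: 0.686
gripper_force: 25.0
```

Contact made. Relaxing slightly, then releasing and rising.

```bash
python3 -m creep '5 0 0 -0.1 0 0 0; 5 0 0 -0.1 0 0 0'
python3 -m creep '6.6 0 0 0 0 0 0; 7 0 0 0 0 0 0; 8 0 0 0 0 0 0; 9 0 0 0 0 0 0; 9 0 0 0 0 0 0'
python3 -m creep '9 0 0 -1 0 0 0; 9 0 0 -3 0 0 0; 9 0 0 -6 0 0 0; 9 0 0 -10 0 0 0; 9 0 0 -14 0 0 0'
python3 - <<'E'
from h import *
s=telemetry.observe(); print(s["joints"]); plan([(.472,.04,.205,-70),(.471,-.06,.205,-82),(.471,-.1115,.19,-90),(.471,-.1115,.053,-90)])
E
```

```text
clock: 11.35
position: [0.4756, 0.1624, 0.0645]
ee_rot: [-3.059, -0.712, -0.001]
force: [-3.7, -0.7, 12.4]
width: 0.688
gripper_force: 25.0
clock: 11.98
position: [0.4754, 0.1623, 0.0637]
ee_rot: [3.06, 0.712, -0.0]
force: [-0.9, -0.5, -1.7]
width: 0.971
gripper_force: 0.0
clock: 12.6
position: [0.4752, 0.1619, 0.2055]
ee_rot: [3.06, 0.711, 0.0]
force: [-0.2, 1.3, 0.8]
width: 0.979
gripper_force: 0.0
[-1.03961777  0.33636475  0.78765311  1.96926469 -0.29132843  0.95095567
 -1.22227832]
tilt [ 0.e+00 -1.e-04 -1.e+00]
(0.472, 0.04, 0.205, -70) shift [-5.67 10.8   0.05] turn [0.01 0.   6.18]
(0.471, -0.06, 0.205, -82) shift [-3.51  9.36  0.  ] turn [ 0.  0. 12.]
(0.471, -0.1115, 0.19, -90) shift [-0.72  5.1   1.5 ] turn [0. 0. 8.]
(0.471, -0.1115, 0.053, -90) shift [ 0.   0.  13.7] turn [0. 0. 0.]
```

```bash
python3 -m creep '8 -1.1 2.2 0 0 0 1.2; 8 -2.3 4.3 0 0 0 2.5; 8 -3.5 6.5 0 0 0 3.7; 8 -4.6 8.7 0 0 0 5; 8 -5.7 10.8 0 0 0 6.2'
python3 -m creep '8 -0.7 1.9 0 0 0 2.4; 8 -1.4 3.8 0 0 0 4.8; 8 -2.1 5.7 0 0 0 7.2; 8 -2.8 7.5 0 0 0 9.6; 8 -3.5 9.4 0 0 0 12'
python3 -m creep '8 -0.2 2 0.5 0 0 3; 8 -0.5 4 1 0 0 6; 8 -0.7 5.1 1.5 0 0 8; 8 -0.7 5.1 1.5 0 0 8; 8 -0.7 5.1 1.5 0 0 8'
python3 - <<'E'
from h import *
i=snap("top","t5.png"); j=snap("scene","s5.png")
o=np.hstack([cv2.resize(i[125:245,155:315],(400,300)),cv2.resize(j[120:270,150:350],(400,300))]); cv2.imwrite("pics/v5.png",o[:,:,::-1])
print(telemetry.observe()["joints"]); plan([(.471,-.1115,.053,-90)])
E
```

```text
clock: 13.22
position: [0.4716, 0.038, 0.2033]
ee_rot: [3.094, 0.542, -0.001]
force: [-0.4, 0.2, 0.9]
width: 0.87
gripper_force: 0.0
clock: 13.85
position: [0.4712, -0.0612, 0.2037]
ee_rot: [-3.134, -0.215, 0.0]
force: [0.3, 0.6, -0.7]
width: 0.872
gripper_force: 0.0
clock: 14.48
position: [0.4714, -0.111, 0.1887]
ee_rot: [-3.141, -0.002, 0.0]
force: [0.7, 0.4, 0.3]
width: 0.869
gripper_force: 0.0
[-0.5884501   0.36667207  0.93449043  2.0348643  -0.37232062  0.91686222
 -1.02303354]
tilt [ 2.e-04  4.e-04 -1.e+00]
(0.471, -0.1115, 0.053, -90) shift [-0.06  0.07 13.58] turn [-0.02 -0.01  0.1 ]
```

View pics/v5.png

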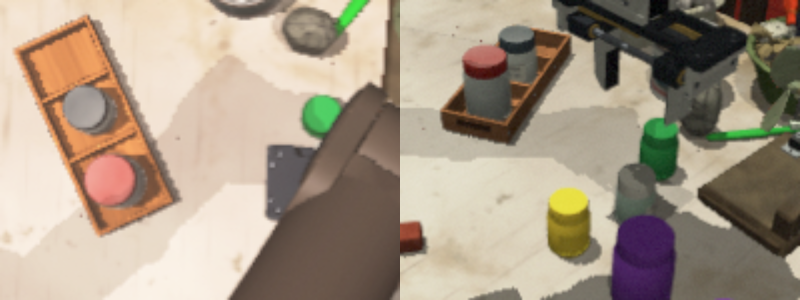

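The large jar stands upright in the wide compartment (crop 110,180). The gripper is above the small jar. Descending and gripping.

```bash
python3 -m creep '8 0 0 2.5 0 0 0; 8 0 0 5.5 0 0 0; 8 0 0 8 0 0 0; 8 0 0 10 0 0 0; 8 0 0 12 0 0 0'
python3 -m creep '8 0 0 0.8 0 0 0; 8 0 0 1.5 0 0 0; 8 0 0 1.6 0 0 0; 8 0 0 1.6 0 0 0'
python3 -m creep '4 0 0 0 0 0 0; 4 0 0 0 0 0 0; 4 0 0 0 0 0 0; 4 0 0 0 0 0 0; 4 0 0 0 0 0 0' 12
python3 -m creep '4 0 0 0 0 0 0; 4 0 0 0 0 0 0; 4 0 0 0 0 0 0; 4 0 0 0 0 0 0' 20
```

```text
clock: 15.2
position: [0.4717, -0.1108, 0.0681]
ee_rot: [-3.141, -0.003, -0.0]
force: [-0.2, 0.6, 0.2]
width: 0.867
gripper_force: 0.0
clock: 15.7
position: [0.4717, -0.1115, 0.0531]
ee_rot: [-3.142, -0.0, -0.001]
force: [-0.3, -0.8, -0.0]
width: 0.871
gripper_force: 0.0
clock: 16.32
position: [0.4714, -0.1116, 0.0528]
ee_rot: [3.142, 0.0, 0.0]
force: [0.1, -1.0, 0.7]
width: 0.501
gripper_force: 12.0
clock: 16.82
position: [0.4714, -0.1116, 0.0528]
ee_rot: [-3.142, -0.0, -0.0]
force: [0.1, -0.3, 1.0]
width: 0.505
gripper_force: 20.0
```

```bash
python3 -m creep '4 0 0 -1 0 0 0; 4 0 0 -3 0 0 0; 4 0 0 -6 0 0 0; 4 0 0 -10 0 0 0; 4 0 0 -14 0 0 0'
python3 -m creep '4 0 0 -1 0 0 0; 4 0 0 -1 0 0 0'
python3 - <<'E'
from h import *
s=telemetry.observe(); print(s["joints"],s["gripper_force"],s["width"],s["force"])
plan([(.52,.04,.205,-80),(.585,.16,.205,-68),(.6166,.233,.205,-63.7)])
E
```

```text
clock: 17.45
position: [0.4708, -0.1116, 0.1942]
ee_rot: [-3.142, 0.001, 0.001]
force: [-0.0, 0.3, -1.8]
width: 0.497
gripper_force: 20.0
clock: 17.7
position: [0.4714, -0.1112, 0.2029]
ee_rot: [-3.141, -0.001, -0.001]
force: [-0.4, 1.0, -1.8]
width: 0.498
gripper_force: 20.0
[-0.61283485  0.34841997  0.9615227   2.01904504 -0.35318863  0.94752142
 -1.03901055] 19.967761996613547 0.49848464261306497 [-0.44979149  1.00502135 -1.77690765]
tilt [ 8.e-04  7.e-04 -1.e+00]
(0.52, 0.04, 0.205, -80) shift [  4.87 -15.12  -0.19] turn [-0.04 -0.05 -9.96]
(0.585, 0.16, 0.205, -68) shift [  8.49 -10.69   0.  ] turn [  0.   0. -12.]
(0.6166, 0.233, 0.205, -63.7) shift [ 5.66 -5.58  0.  ] turn [ 0.   0.  -4.3]
```

```bash
python3 -m creep '4 0.6 -1.6 -0.2 0 0 -1; 4 1.6 -5 -0.2 0 0 -3; 4 2.7 -8.4 -0.2 0 0 -5; 4 3.8 -11.8 -0.2 0 0 -7.5; 4 4.9 -15.1 -0.2 0 0 -10'
python3 -m creep '4 1.7 -2.1 0 0 0 -2.4; 4 3.4 -4.3 0 0 0 -5; 4 5.1 -6.4 0 0 0 -7.5; 4 6.8 -8.5 0 0 0 -10; 4 8.5 -10.7 0 0 0 -12'
python3 -m creep '4 1.9 -1.9 0 0 0 -1.5; 4 3.8 -3.7 0 0 0 -3; 4 5.1 -5 0 0 0 -4; 4 5.7 -5.6 0 0 0 -4.3; 4 5.7 -5.6 0 0 0 -4.3'
python3 - <<'E'
from h import *
s=telemetry.observe(); print(s["joints"],s["gripper_force"],s["width"],s["force"]); plan([(.6166,.233,.205,-63.7)])
j=snap("scene","s6.png"); cv2.imwrite("pics/v6.png",cv2.resize(j[60:190,150:280],(600,600),interpolation=cv2.INTER_CUBIC)[:,:,::-1])
E
```

```text
clock: 18.32
position: [0.5202, 0.0419, 0.2036]
ee_rot: [3.129, 0.279, -0.003]
force: [-0.1, -0.5, 0.2]
width: 0.502
gripper_force: 20.0
clock: 18.95
position: [0.5862, 0.1606, 0.2043]
ee_rot: [3.083, 0.602, -0.001]
force: [-0.3, 0.1, -1.0]
width: 0.503
gripper_force: 20.0
clock: 19.58
position: [0.6174, 0.2328, 0.2045]
ee_rot: [3.059, 0.715, -0.001]
force: [-0.4, 0.4, -1.2]
width: 0.502
gripper_force: 20.0
[-0.89362025  0.60762393  0.73340652  1.57635332 -0.43628021  1.12805308
 -1.17101894] 19.967774955792663 0.5021363120814555 [-0.40403555  0.36204004 -1.23643702]
tilt [-3.e-04 -5.e-04 -1.e+00]
(0.6166, 0.233, 0.205, -63.7) shift [-0.06 -0.05 -0.05] turn [0.02 0.03 0.01]
```

View pics/v6.png

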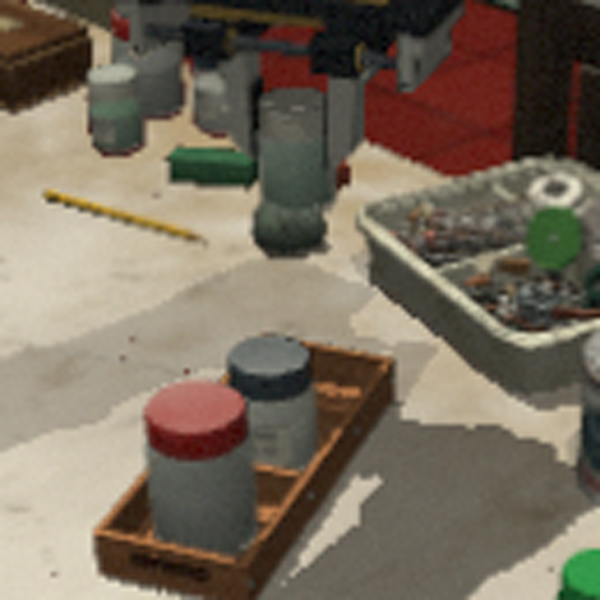

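The jar hangs upright between the fingers (crop 293,150; the green-grey stone is behind it), over the narrow compartment. Lowering.

```bash
python3 -m creep '4 -0.1 0 2 0 0 0; 4 -0.1 0 5 0 0 0; 4 -0.1 0 8 0 0 0; 4 -0.1 0 10 0 0 0; 4 -0.1 0 11.5 0 0 0'
python3 -m creep '4 0 0 0.5 0 0 0; 4 0 0 0.8 0 0 0; 4 0 0 0.8 0 0 0; 4 0 0 0.8 0 0 0'
python3 - <<'E'
from h import *
s=telemetry.observe(); print(s["force"],s["position"]); plan([(.6166,.233,.059,-63.7)])
j=snap("scene","s7.png"); cv2.imwrite("pics/v7.png",cv2.resize(j[85:195,155:265],(600,600),interpolation=cv2.INTER_CUBIC)[:,:,::-1])
E
```

```text
clock: 20.25
position: [0.6164, 0.2318, 0.0891]
ee_rot: [3.059, 0.713, -0.0]
force: [0.2, -0.0, -1.0]
width: 0.503
gripper_force: 20.0
clock: 20.75
position: [0.6168, 0.2326, 0.0823]
ee_rot: [-3.059, -0.715, -0.002]
force: [1.5, -0.0, -0.9]
width: 0.501
gripper_force: 20.0
[ 1.51890352 -0.0308444  -0.90309522] [0.61680048 0.23255966 0.08234882]
tilt [ 9.e-04  4.e-04 -1.e+00]
(0.6166, 0.233, 0.059, -63.7) shift [-0.   -0.05  2.33] turn [ 0.   -0.06  0.01]
```

View pics/v7.png

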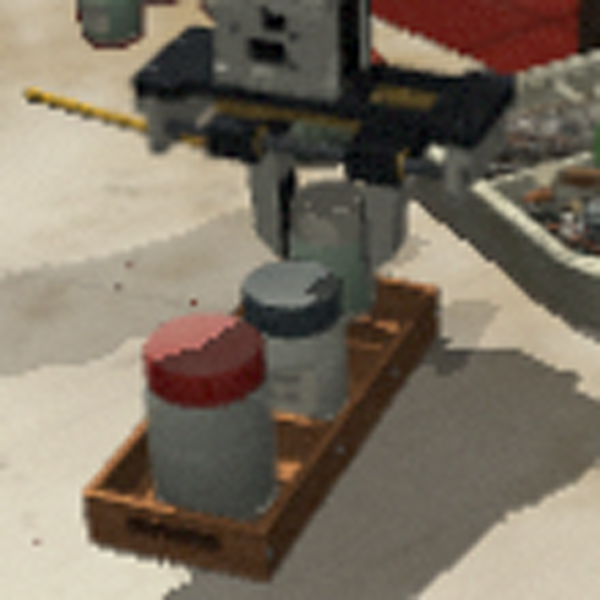

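The jar is at rim height over the narrow compartment and not touching the middle jar. Continuing down slowly.

```bash
python3 -m creep '4 0 0 0.3 0 0 0; 4 0 0 0.5 0 0 0; 4 0 0 0.5 0 0 0'
python3 -m creep '4 0 0 0.4 0 0 0; 4 0 0 0.8 0 0 0; 4 0 0 1.1 0 0 0; 4 0 0 1.1 0 0 0'
python3 -m creep '4 0 0 0.2 0 0 0; 4 0 0 0.4 0 0 0; 4 0 0 0.4 0 0 0'
```

```text
clock: 21.18
position: [0.6163, 0.2324, 0.0765]
ee_rot: [3.059, 0.715, -0.001]
force: [1.0, 0.2, -0.5]
width: 0.498
gripper_force: 20.0
clock: 21.68
position: [0.6162, 0.2324, 0.0653]
ee_rot: [3.059, 0.715, -0.001]
force: [0.9, -0.3, -1.0]
width: 0.503
gripper_force: 20.0
clock: 22.05
position: [0.6163, 0.2324, 0.0616]
ee_rot: [-3.059, -0.715, 0.0]
force: [-0.4, 0.3, -2.2]
width: 0.501
gripper_force: 20.0
```

```bash
python3 -m creep '4 0 0 0.1 0 0 0; 4 0 0 0.2 0 0 0; 4 0 0 0.2 0 0 0'
python3 -m creep '4 0 0 0.1 0 0 0; 4 0 0 0.1 0 0 0'
python3 -m creep '4 0 0 0.1 0 0 0; 4 0 0 0.1 0 0 0'
```

```text
clock: 22.42
position: [0.6164, 0.2324, 0.0596]
ee_rot: [-3.059, -0.715, 0.0]
force: [-0.9, -0.0, -1.0]
width: 0.503
gripper_force: 20.0
clock: 22.68
position: [0.6165, 0.2324, 0.0589]
ee_rot: [-3.059, -0.715, -0.0]
force: [-0.7, -0.0, -0.3]
width: 0.498
gripper_force: 20.0
clock: 22.92
position: [0.6166, 0.2324, 0.0587]
ee_rot: [-3.059, -0.714, -0.001]
force: [-3.8, -0.3, 9.4]
width: 0.503
gripper_force: 20.0
```

Contact at the expected floor height. Releasing.

```bash
python3 -m creep '5 0 0 0 0 0 0; 5.5 0 0 0 0 0 0; 6.5 0 0 0 0 0 0; 8 0 0 0 0 0 0; 8 0 0 0 0 0 0'
python3 -m creep '8 0 0 -1 0 0 0; 8 0 0 -3 0 0 0; 8 0 0 -6 0 0 0; 8 0 0 -10 0 0 0; 8 0 0 -14 0 0 0'
python3 -m creep '8 3 4 0 0 0 0; 8 6 8 0 0 0 0; 8 9 12 0 0 0 0; 8 12 15 0 0 0 0; 8 12 15 0 0 0 0'
python3 - <<'E'
from h import *
i=snap("top","t8.png"); j=snap("scene","s8.png")
o=np.hstack([cv2.resize(i[120:230,140:250],(400,400)),cv2.resize(j[100:210,150:260],(400,400),interpolation=cv2.INTER_CUBIC)]); cv2.imwrite("pics/v8.png",o[:,:,::-1])
s=telemetry.observe(); print(s["clock"],s["force"],s["joints"])
E
```

```text
clock: 23.55
position: [0.6164, 0.2324, 0.0577]
ee_rot: [3.059, 0.715, -0.0]
force: [-0.2, 0.5, 0.5]
width: 0.855
gripper_force: 0.0
clock: 24.18
position: [0.6166, 0.2322, 0.2006]
ee_rot: [-3.059, -0.714, -0.002]
force: [0.3, 1.0, -0.2]
width: 0.871
gripper_force: 0.0
clock: 24.8
position: [0.7925, 0.1475, 0.1985]
ee_rot: [3.057, 0.709, 0.001]
force: [-1.2, -0.6, 1.0]
width: 0.871
gripper_force: 0.0
24.9 [-0.39739977 -0.46902312  0.43597595] [-0.56197942  0.85208284  0.68798795  1.11702998 -0.51364363  1.33400059
 -1.04704369]
```

View pics/v8.png

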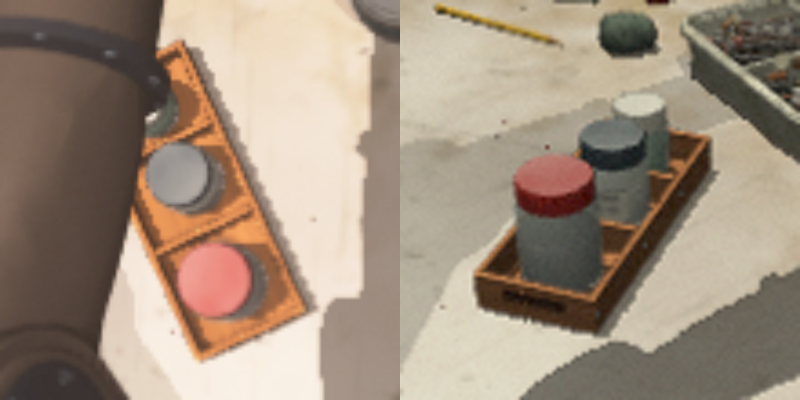

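All three jars stand upright in their compartments: red (555,220), grey (612,170) and white (640,130) in the right-hand crop. The gripper is clear and reads about zero force. Handing in.

```bash
python3 -c "
from cell import job
print(job.sign_off())"
```

```text
the job is handed in; nothing more can be done
None
```

I put the large jar in the wide compartment and the small jar in the narrow one, both upright on the tote's floor, left the middle jar standing in place, and handed the job in at about 25 s of the allowed 61 s.

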